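Hang a drinks board on the self-service rail

ROBOT

A 6-joint arm with a two-finger parallel gripper is mounted at the origin on the work surface. World frame = base frame: x ahead of the robot, y to its left, z up, the work surface at z = 0. Lengths are in m, angles in rad, forces in N, time in s.
With the tool pointing down it reaches from about 0.375 to 0.9 m from the base axis. Payload 3.1 kg.
Tool frame: the origin (TCP) lies on the centre line of the jaws, within the pads' length; the fingertips stand 22 mm ahead of it and the grasp point (between the pads) lies 3 mm ahead of it (tip_extent is the distance from the TCP to the fingertips, in m); z points along the fingers, y is the line along which they close (so a half turn about z gives the same grasp; the last joint's range is limited). The gripper opens to 85 mm and grips with 20 to 120 N. Pads are 22 mm wide; open, the fingers measure 114 mm over their backs; the gripper's body (76 mm by 85 mm) begins 54 mm behind the grasp point. The pads swing forward as they close: fully open they stand 13 mm farther back than shut.
Start: joints at [-1.5, 0.527, 1.433, -0, 1.181, -0.178], TCP at [0.155, -0.606, 0.253] pointing down, gripper open.
Joint ranges: [-3.08, 3.08], [-0.75, 2.2], [0.22, 2.44], [-1.43, 4.57], [0, 2.65], [-2.85, 2.85]. Speed limits (rad/s): [2.79, 2.79, 3.14, 3.14, 3.14, 3.14].

INTERFACE

Orientations are given as a rotation vector (axis times angle).
In Python, from plant import observe, camera, sign_off, outline_of, place_of, tip_extent gives the robot as it stands.
- The arm moves only by the shell command python3 -m handwheel 'ROWS' [OPENING] [FORCE]. ROWS is JSON, a list of rows, each a list of 6 numbers: the shift along the tool's x, y, z each as a share of 150 mm, from -1 to 1, then the turn, a rotation vector about the tool's x, y, z each as a share of 45 degrees, from -1 to 1. A call has exactly 5 rows; each row is the pose to reach, as a shift and turn from the pose commanded when the call began, along the tool's axes at that moment; what a row does not reach only later rows make up. A row lasts 1/10 s, in which the tool goes at most 50 mm and 8.59 degrees, less where a joint would pass 70% of its speed; a pose out of reach is approached as far as the arm can. A call with a number of a shift or a turn outside -1 to 1 is refused whole. A call with a gripper value outside its range is refused whole. OPENING is the gripper's target within -1 to 1 (shut at 1, half-way at 0, fully open at -1), set as the call begins (- or left out, the last holds). The fingers move at their own pace and stop on an object; FORCE is the grip in N (left out, the last holds). Time passes only in rows, so rows that repeat a pose let the fingers close, or fill a call up. It gives the time, the measured TCP pose, the force, the opening and the grip force at its end, in the units of the state.
- observe(): the state, without advancing time (a new reading comes with each control period).
- camera(name): name is "scene" or "top" or "wrist"; returns a dict with "img" (400x640x3 uint8, red, green, blue), "z_map" (400x640 float32, m along the optical axis (not along the pixel's ray), 0 where there is no reading), "K" (3x3 intrinsics, pixels), "world_from_camera" (4x4, takes a point from camera to world coordinates). Camera axes: x right, y down, z forward; pixel columns grow to the right and rows downward; lengths in m; the calibration is good to about 2 mm. A picture is of the moment at which its call begins.
- sign_off(): hands the job in; it is judged then, once.
Trained networks look in a picture, given as the dict that the camera call returned (one of the last four; its "shot" number tells which), for a name from the list of things; names that differ only in an ending like _2 or _b are one class to them, and where a whole thing is asked for, a point or a joint stands for the part that bears it (a point fixed in the world has none). Each returns a list of dicts, best first, with "confidence" (0 to 1); they miss things now and then, are a little off and sometimes report something else, mostly with a low value. They report only what shows in the picture. A call takes as long as a camera call. They do not tell look-alikes from the thing itself.
- outline_of(picture, name): "pixels" (400x640 bool, what is visible of it) and "bbox" ([left, top, right, bottom] in pixels, round what is visible of it).
- place_of(picture, name): "pixel" ([column, row] in pixels: a listed point, or the origin of a listed thing).
The state is a dict: "time_s": time; "joint_positions": joint angles; "joint_vel": joint speeds; "joint_efforts": joint torques, N m; "position": TCP position; "tcp_rot": TCP orientation; "wrist_force": force on the tool from outside, world axes, zero at the start; "moment": the same for the moment, N m; "opening": finger opening in m; "finger_force": force on a finger pad.
Only numpy, scipy, OpenCV 4.12 (cv2) and the standard library are available. Lean on these libraries where they do the work, as an engineer would, in place of code of your own. Each camera call takes 0.05 s, during which the arm holds its last target. There are 200 camera calls.

TASK

Take the steel S-hook from its wooden stand and hang it over the flat rail with its open lower curl facing the robot, sliding it gently along the black strip on the rail's top until it drops fully into the strip's notch, and let go of it. Then take the blank chalkboard out of its holder and hang it by its wire loop in the hook's lower curl, so that it hangs free and still with the hook still down in the notch. Press the hook only lightly on the rail (well under 20 N) and leave the crockery and other things on the table where they stand.

Things in the scene. Friction and masses are not known exactly. Their poses are not given: they have to be found in the camera images.
- rail: Fixed hanging rail. Origin on the table midway between its posts (y = +-165 mm); z up, y along the rail, -x side to the robot. An upright flat bar, 10 mm thick, z 240 to 280 mm, runs between white end brackets (inner faces at y = +-115 mm, 24 mm thick, z 225 to 310 mm). Along the bar's top lies a fixed black strip with one notch: see point rail_top.
- rail_top (a point): Middle of the black strip's top: (0, 0, 286) mm in the rail frame, same axes. The strip is as thick as the bar and 6 mm high, save for one notch, a gap 15 mm wide along y where the bar's top (z = 280 mm) is bare. The notch's middle lies anywhere from y = -30 to +30 mm of this point; it is not reported, so it must be seen or felt. The strip does not move.
- hook: Square S-hook of 12 mm wide (y) steel bar, 0.13 kg, shaped in its x-z plane; starts hanging on the stand. Origin: middle of the underside of the 6 mm thick top saddle, which rests on the rail. Upper curl: inner faces at x = -6.5 (shank) and +6.5 mm (back lip); the lip is straight to z = -20, then flares out to x = 15 at z = -30 mm. Hung, it leans up to 0.08 rad, arm down.
- hook_tip (a point): Top of the upturned tip of the hook's lower curl: (-98, 0, -63) mm in the hook frame. The tip is 6 mm thick. From its foot the arm, 12 mm high, runs back at a slope: centre line from (-98, -90) up to (-8, -78) mm in x, z, where it meets the shank (x -12.5 to -6.5 mm), which rises straight to the saddle. The lower curl opens upward.
- hook_grip (a point): Point on the hook's arm where it can be gripped from above across its 12 mm width (fingers closing along the hook's y): in the hook frame (-68, 0, -86) mm, the middle of the arm. Axes as the hook's.
- hook_nook (a point): Where the loop point comes to rest in the hook's lower curl: on the arm's upper face just inside the tip: in the hook frame (-88, 0, -82.7) mm.
- stand: Fixed wooden parking stand: 12 mm thick upright plate (60 mm wide in y, top at z = 145 mm) over which the hook hangs at the start; foot 12 mm high reaching from x = -110 to +40 mm, 90 mm wide. Origin on the table under the plate's middle.
- board: Blank chalkboard in a white frame, 200 mm wide (y), 70 mm high, 8 mm thick (x), 0.11 to 0.20 kg. Origin: middle of its lower edge, z up. Over its top middle stands a closed loop of 6 mm round wire in the board's plane: inner width 34 mm, inner height 55 mm (board top z = 70 to crossbar underside z = 125 mm); outside 46 mm wide, top at z = 131 mm. Either face may look to the robot.
- board_loop (a point): Middle of the underside of the loop's crossbar: (0, 0, 125) mm in the board frame. It comes to rest on the hook's arm.
- board_left (a point): Grip point near the board's +y end: (0, 80, 58) mm in the board frame, 12 mm below the top edge; grip across the 8 mm thickness (fingers closing along the board's x).
- board_right (a point): The same near the -y end: (0, -80, 58) mm in the board frame.
- holder: Fixed wooden block, 80 x 90 x 28 mm, origin under its middle, with a 9.5 mm wide slot along y, 20 mm deep, in which the board stands upright.
- tumbler_a: Glass tumbler, 64 mm across, 90 mm high, origin under its foot. Leave alone.
- tumbler_b: Glass tumbler as the other, behind the rail. Leave alone.
- mug: White mug, 76 mm across, 85 mm high, origin under its foot. Leave alone.
- sweetener: Blue bottle with red cap, 48 mm across, 130 mm high, origin under its foot. Leave alone.
- rack: Empty steel napkin rack, 100 x 120 x 86 mm, origin under its middle. Leave alone.
There are look-alikes about, which are no part of the job. Several things look just like the holder: the one meant starts farthest to the robot's right.

How it is judged:
By the outcome, as a careful person would: the job done as asked, in the order asked, and still so for the second after the job is handed in, with the robot touching nothing.
It also fails if it takes over 72 s, if anything falls off the work surface, if the arm or the gripper's body presses on something with over 40 N, if the wrist force passes 120 N, or if a joint passes its speed limit or range.

## Working session

There is one attempt and no reset: what is moved stays moved. The work goes in short steps, Python scripts to look and compute and a shell command to move; the robot and the scene stay as the last step left them, time stands still between calls to the robot, and variables do not carry over. Pictures are saved under pics/ and viewed, at most 14 in all, crops included, and the job is handed in when it is done.

```bash
ls; mkdir -p pics; cat > h.py <<'E'
import numpy as np, cv2
from plant import *
from scipy.spatial.transform import Rotation as R
np.set_printoptions(precision=4,suppress=True)
def save(p,n): cv2.imwrite(f'pics/{n}.png',p['img'][:,:,::-1])
def w(p,u,v,z=None):
    u=np.asarray(u,float);v=np.asarray(v,float)
    if z is None: z=p['z_map'][v.astype(int),u.astype(int)]
    K=p['K'];c=np.stack([(u-K[0,2])/K[0,0]*z,(v-K[1,2])/K[1,1]*z,z+0*u],-1)
    T=p['world_from_camera'];return c@T[:3,:3].T+T[:3,3]
def ray(p,u,v,zw):
    a=p['world_from_camera'][:3,3];d=w(p,u,v,1.0)-a
    return a+d*(zw-a[2])/d[2]
def cloud(p,m):
    v,u=np.nonzero(m&(p['z_map']>0));return w(p,u,v)
E
python3 - <<'E'
from h import *
print(observe())
for n in ['scene','top']:
    p=camera(n);save(p,n+'0');print(n,p['world_from_camera'],p['K'][0])
    for t in ['rail','rail_top','hook','hook_tip','hook_grip','stand','board','board_loop','board_left','board_right','holder','rack']:
        for d in place_of(p,t)[:4]:
            u,v=d['pixel'];print(t,round(d['confidence'],2),np.round(d['pixel'],1),w(p,min(max(u,0),639),min(max(v,0),399)) )
E
```

```text
pics
{'time_s': 0.0, 'joint_positions': array([-1.4995,  0.5285,  1.4339,  0.    ,  1.1814, -0.1785]), 'joint_vel': array([ 0.0014, -0.0009,  0.0004, -0.0007, -0.0017, -0.0007]), 'joint_efforts': array([ -0.0002, -44.2358, -17.8024,  -0.0003,   0.0084,   0.    ]), 'position': array([ 0.1545, -0.6049,  0.2523]), 'tcp_rot': array([-3.115 , -0.3911, -0.0002]), 'wrist_force': array([-0.3944, -0.0711, -0.2571]), 'moment': array([-0.0132, -0.0197,  0.0478]), 'finger_force': 0.0, 'opening': 0.08534819811289868}
scene [[ 0.4501  0.7525 -0.4809  1.2792]
 [ 0.893  -0.3797  0.2417 -0.3227]
 [-0.0007 -0.5382 -0.8428  1.456 ]
 [ 0.      0.      0.      1.    ]] [435.7662   0.     320.7899]
rail 0.47 [292.5 195.3] [ 0.4288 -0.0173  0.0376]
hook 0.46 [216.3 219.4] [ 0.4694 -0.3155  0.1532]
hook_tip 0.39 [204.6 210.8] [ 0.3199 -0.3423  0.0035]
hook_grip 0.64 [208.4 220.3] [ 0.3716 -0.3427  0.0117]
stand 0.63 [223.7 238. ] [ 0.4784 -0.3167  0.0296]
stand 0.47 [293.4 194.6] [ 0.4304 -0.0139  0.0425]
board 0.64 [357.3 175.8] [0.4567 0.2536 0.0295]
board 0.31 [414.8 197.2] [0.6522 0.3937 0.0466]
board 0
[... 960 characters left out ...]
3.5 235.3] [0.44   0.2485 0.1265]
stand 0.64 [423.  227.5] [ 0.4694 -0.2935  0.0425]
stand 0.19 [436.9 248.1] [ 0.4077 -0.3315  0.0638]
board 0.66 [242.4 230.3] [0.4525 0.2665 0.0271]
board_loop 0.63 [234.9 238.2] [0.4277 0.2891 0.0285]
board_loop 0.56 [211.  240.6] [0.4214 0.3522 0.0817]
board_loop 0.46 [201.6 171.6] [0.6297 0.3875 0.0755]
board_left 0.53 [212.  241.9] [0.4176 0.3488 0.083 ]
board_right 0.65 [266.4 229.5] [0.457  0.1866 0.0789]
board_right 0.65 [243.6 235. ] [0.4408 0.2482 0.1265]
holder 0.88 [160.2 201.8] [0.5378 0.5266 0.023 ]
holder 0.82 [239.5 235.5] [0.4396 0.2582 0.1392]
holder 0.58 [192.8 267.2] [0.3359 0.4183 0.0251]
rack 0.82 [467.  169.6] [ 0.6554 -0.4417  0.0029]
```

View pics/scene0.png

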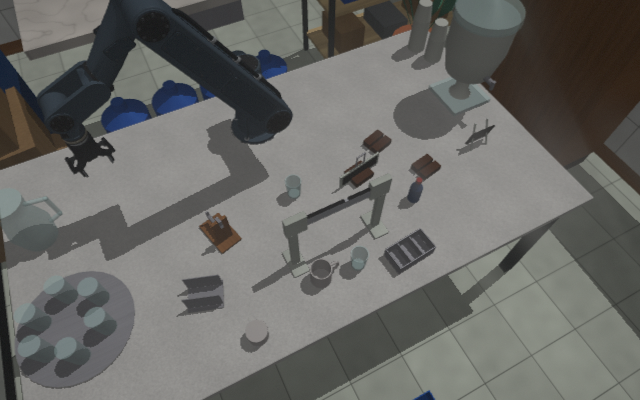

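View pics/top0.png

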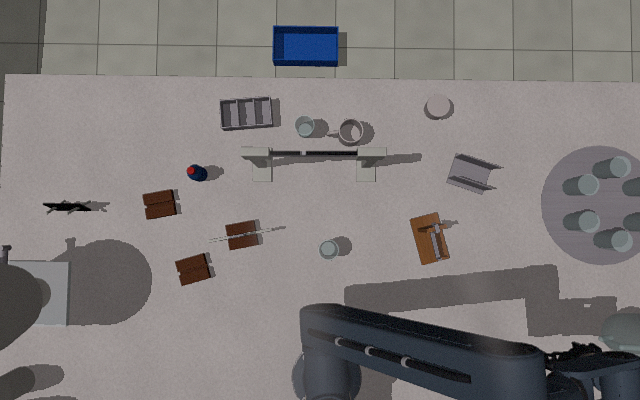

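The scene view shows the stand with the hook (218,228), the rail (340,205), the board in its holder (360,172) and more bare holders. The top view shows the hook on its stand (432,238), the rail bar at row 152 between x≈270 and 358 with a light gap near (303,153), and the board at (243,235).

```bash
python3 - <<'E'
from h import *
p=camera('top')
im=p['img'][:,:,::-1]
a=cv2.resize(im[140:168,260:370],None,fx=7,fy=7,interpolation=cv2.INTER_CUBIC)
b=cv2.resize(im[205:270,400:465],None,fx=6,fy=6,interpolation=cv2.INTER_CUBIC)
c=cv2.resize(im[215:255,205:290],None,fx=4.4,fy=6,interpolation=cv2.INTER_CUBIC)
o=np.zeros((600,790,3),np.uint8);o[:196,:770]=a;o[200:590,:390]=b;o[200:440,400:774]=c;cv2.imwrite('pics/crop1.png',o)
v,u=np.mgrid[0:400,0:640];P=w(p,u,v,p['z_map'])
def rect(m,s):
    q=P[m];r=cv2.minAreaRect((q[:,:2]*1000).astype(np.float32));print(s,len(q),r,'z',np.percentile(q[:,2],[5,50,95]));return q
roi=lambda x0,x1,y0,y1,z0,z1:(P[...,0]>x0)&(P[...,0]<x1)&(P[...,1]>y0)&(P[...,1]<y1)&(P[...,2]>z0)&(P[...,2]<z1)
rect(roi(.6,.75,-.2,.3,.29,.33),'brackets')
for s,y0,y1 in [('L',.1,.3),('R',-.2,0)]: 
    q=rect(roi(.6,.75,y0,y1,.29,.33),'br'+s);print(q.min(0),q.max(0))
rect(roi(.6,.75,-.06,.14,.26,.295),'strip')
m=roi(.6,.75,-.06,.14,.26,.295)
g=im.mean(2)
for r in range(149,158): print(r,g[r,268:360].astype(int).tolist() if r in(152,153,154) else '')
for c_ in range(268,360,3): 
    col=[(P[r,c_,0].round(4),P[r,c_,2].round(3)) for r in range(150,157) if P[r,c_,2]>.25]
print(ray(p,303,153,.286))
q=rect(roi(.35,.6,-.4,-.2,.02,.2),'stand+hook');rect(roi(.35,.6,-.4,-.2,.008,.02),'foot');rect(roi(.35,.6,-.4,-.2,.13,.2),'top');
q=rect(roi(.35,.6,-.4,-.2,.045,.1),'arm')
q=rect(roi(.38,.5,.1,.4,.05,.1),'board');q=rect(roi(.38,.5,.1,.4,.015,.04),'holder');q=rect(roi(.38,.5,.1,.4,.105,.16),'loop')
E
```

```text
brackets 601 ((664.28076171875, 47.53141784667969), (24.031314849853516, 378.39129638671875), 0.9367602467536926) z [0.2965 0.309  0.3137]
brL 296 ((662.8240356445312, 171.05892944335938), (23.275327682495117, 131.30838012695312), 1.241419792175293) z [0.2952 0.3091 0.3138]
[0.6502 0.1054 0.29  ] [0.6743 0.2368 0.3179]
brR 300 ((666.2274780273438, -73.18699645996094), (24.015869140625, 136.94039916992188), 1.0174126625061035) z [0.2986 0.3089 0.3137]
[ 0.6545 -0.1417  0.2902] [ 0.6789 -0.0048  0.3164]
strip 378 ((664.849365234375, 40.603302001953125), (10.1432466506958, 198.452392578125), 0.7945617437362671) z [0.2649 0.2845 0.2892]
149 
150 
151 
152 [112, 62, 40, 48, 37, 37, 43, 40, 44, 38, 39, 42, 35, 37, 38, 32, 33, 36, 36, 32, 31, 38, 28, 32, 35, 29, 32, 28, 10, 23, 20, 25, 89, 85, 146, 146, 145, 126, 32, 21, 17, 23, 8, 19, 21, 27, 19, 24, 14, 17, 10, 19, 22, 17, 11, 15, 19, 6, 12, 10, 13, 25, 14, 13, 20, 9, 19, 23, 13, 20, 14, 13, 17, 19, 20, 20, 9, 17, 15, 16, 8, 13, 17, 16, 14, 17, 17, 15, 7, 76, 150, 147]
153 [113, 66, 43, 44, 37, 43, 50, 43, 43, 45, 39, 37, 42, 40, 39, 31, 
[... 963 characters left out ...]
054) z [0.0086 0.0124 0.0176]
top 119 ((469.4762878417969, -309.7077331542969), (23.167007446289062, 59.54738235473633), 0.9488001465797424) z [0.1392 0.1458 0.1527]
arm 164 ((424.7648010253906, -310.25018310546875), (108.00203704833984, 51.53165817260742), 5.801249980926514) z [0.0556 0.0664 0.0866]
board 157 ((439.46527099609375, 269.7874755859375), (8.664045333862305, 199.40118408203125), 11.589951515197754) z [0.0682 0.0776 0.083 ]
holder 668 ((436.1309509277344, 286.0318908691406), (79.98212432861328, 232.8192138671875), 11.501378059387207) z [0.0223 0.0278 0.0334]
loop 35 ((439.4375, 269.7730712890625), (5.674550533294678, 44.09661102294922), 12.03892993927002) z [0.1277 0.1385 0.1415]
```

View pics/crop1.png

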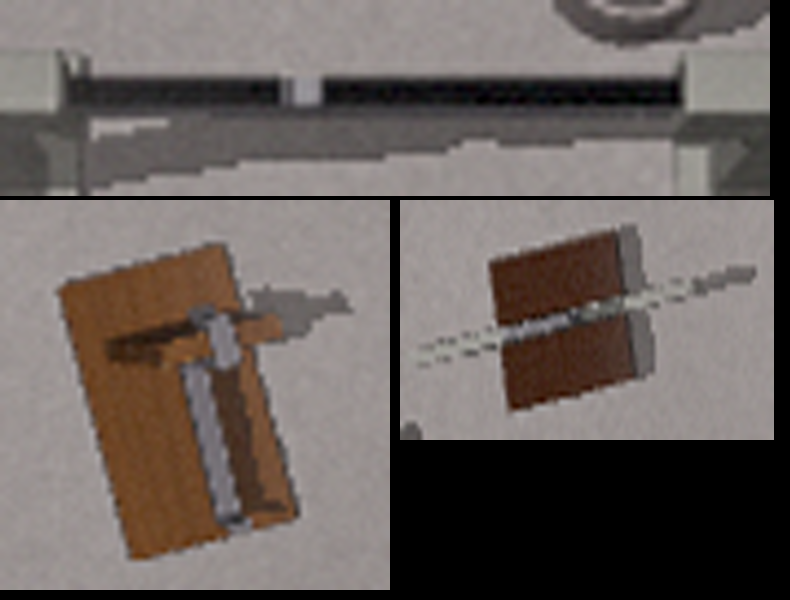

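The crop shows the notch as the light gap in the strip, about u=299.5–305.2 in the full picture (strip 268.5–356.8). The hook is on its stand with its arm towards the robot, and the board's slot is turned about 12°.

```bash
cat >> h.py <<'E'
def to(P,yaw=None,s=None):
    "rows-units for TCP target P (world), tool down with tool-x at yaw"
    s=s or observe();r=R.from_rotvec(s['tcp_rot']);d=r.inv().apply(np.array(P)-s['position'])/.15
    out=[d]
    if yaw is not None:
        t=R.from_matrix(np.array([[np.cos(yaw),np.sin(yaw),0],[np.sin(yaw),-np.cos(yaw),0],[0,0,-1]]))
        out.append((r.inv()*t).as_rotvec()/np.radians(45))
    return np.concatenate(out).round(4)
E
python3 - <<'E'
from h import *
p=camera('top')
print('notch',ray(p,302.4,153,.286),'railc',ray(p,312.65,153,.286), 'ends',ray(p,269,153,.286),ray(p,356.5,153,.286))
o=ray(p,433.9,227.3,.145);g=ray(p,438.4,248.5,.059);t=ray(p,441.2,257.4,.082)
print(o,g,t,np.degrees(np.arctan2(*(o-t)[[1,0]])))
# yaw of foot (brown)
im=p['img'].astype(int);m=(im[...,0]-im[...,2]>45)
m[:, :400]=0;m[:,470:]=0;m[:200]=0;m[280:]=0
v,u=np.nonzero(m);q=ray(p,u,v,.012);r=cv2.minAreaRect((q[:,:2]*1000).astype(np.float32));print(r)
# hook grey arm, rows 229-254: midline of bright grey px
sat=im.max(2)-im.min(2);v,u=np.mgrid[0:400,0:640]
h=(sat<22)&(im.min(2)>90)&(u>425)&(u<445)&(v>226)&(v<262)&~((u>439)&(v<246))
for vv in range(214,262,3):print(vv,u[vv][h[vv]].tolist())
p2=camera('scene');o=ray(p2,216.3,219.4,.145);g=ray(p2,208.4,220.3,.059);t=ray(p2,204.6,210.8,.082);print(o,g,t)
b=np.array([.4394,.2698]);print('board',b)
print(to([.42,-.325,.20],np.radians(14.5)))
E
```

```text
notch [0.6627 0.0756 0.286 ] railc [0.6631 0.0486 0.286 ] ends [0.6614 0.1634 0.286 ] [ 0.6647 -0.0667  0.286 ]
[ 0.4714 -0.3035  0.145 ] [ 0.4063 -0.3372  0.059 ] [ 0.381  -0.3402  0.082 ] 22.084125714901226
((2939.911376953125, -1516.4891357421875), (469.2657165527344, 8105.33984375), 88.62159729003906)
214 []
217 []
220 []
223 []
226 []
229 [435, 436, 437, 438, 439]
232 [436, 437, 438]
235 [431, 432, 433, 434]
238 [432, 433, 434, 435]
241 [432, 433, 434, 435]
244 [433, 434, 435, 436]
247 [434, 435, 436, 437]
250 [435, 436, 437]
253 [435, 436, 437, 438]
256 [436, 437, 438, 439]
259 [438, 439, 440, 441]
[ 0.4642 -0.3155  0.145 ] [ 0.4013 -0.3421  0.059 ] [ 0.3717 -0.3412  0.082 ]
board [0.4394 0.2698]
[ 2.1772 -1.3751  0.3554  0.     -0.     -0.0042]
```

```bash
python3 -m handwheel '[[0.2,-0.13,0.03,0,0,0],[0.4,-0.27,0.06,0,0,0],[0.6,-0.4,0.1,0,0,0],[0.8,-0.54,0.13,0,0,0],[1,-0.67,0.16,0,0,0]]' -1 60
python3 -m handwheel '[[0.2,-0.13,0.03,0,0,0],[0.4,-0.27,0.06,0,0,0],[0.6,-0.4,0.1,0,0,0],[0.8,-0.54,0.13,0,0,0],[0.9,-0.67,0.13,0,0,0]]' -1 60
python3 - <<'E'
from h import *
p=camera('wrist');save(p,'w1')
T=p['world_from_camera'];print(T)
for t,z in [('hook',.145),('hook_tip',.082),('hook_grip',.059),('stand',0)]:
    for d in place_of(p,t)[:2]:print(t,d['confidence'],d['pixel'],ray(p,*d['pixel'],z))
print(observe()['position'],observe()['wrist_force'])
E
```

```text
time_s: 1.95
position: [0.2758, -0.4699, 0.2292]
tcp_rot: [3.117, 0.391, 0.0]
wrist_force: [0.5, -0.3, -0.2]
opening: 0.0854
finger_force: 0.0
time_s: 2.45
position: [0.3825, -0.3387, 0.2095]
tcp_rot: [-3.116, -0.394, -0.001]
wrist_force: [-0.2, -1.1, 0.1]
opening: 0.0853
finger_force: 0.0
[[ 0.2483 -0.9178 -0.3099  0.4625]
 [-0.9687 -0.2353 -0.0791 -0.3192]
 [-0.0003  0.3198 -0.9475  0.3297]
 [ 0.      0.      0.      1.    ]]
hook 0.63 [313.6, 80.4] [ 0.4695 -0.3131  0.145 ]
hook_tip 0.58 [317.4, 201.3] [ 0.3781 -0.3377  0.082 ]
hook_grip 0.94 [314.4, 167.0] [ 0.4016 -0.3287  0.059 ]
stand 0.63 [315.5, 85.4] [ 0.4709 -0.3114  0.    ]
[ 0.3811 -0.3413  0.2101] [ 0.5761 -0.0131  0.911 ]
```

View pics/w1.png

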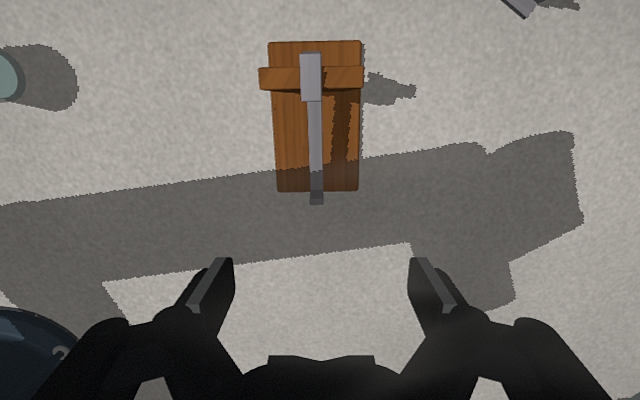

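The wrist view shows the hook's saddle at (312,75) and its arm running straight down the picture to the tip at (317,200), in line with the tool's x axis and with room for both fingers.

```bash
python3 -m handwheel '[[0.08,-0.018,0.05,0,0,-0.016],[0.163,-0.036,0.2,0,0,-0.016],[0.163,-0.036,0.4,0,0,-0.016],[0.163,-0.036,0.55,0,0,-0.016],[0.163,-0.036,0.65,0,0,-0.016]]' -1 60
python3 -m handwheel '[[0,0,0.1,0,0,0],[0,0,0.2,0,0,0],[0,0,0.3,0,0,0],[0,0,0.34,0,0,0],[0,0,0.34,0,0,0]]' -0.3 60
python3 - <<'E'
from h import *
p=camera('wrist');s=observe();print(s['position'],s['wrist_force'],s['opening'])
for t,z in [('hook_grip',.059),('hook_tip',.08),('hook',.145)]:
    for d in place_of(p,t)[:1]:print(t,d['confidence'],d['pixel'],ray(p,*d['pixel'],z))
E
```

```text
time_s: 3.2
position: [0.4031, -0.3293, 0.1102]
tcp_rot: [-3.113, -0.409, 0.001]
wrist_force: [0.6, 0.1, 0.1]
opening: 0.085
finger_force: 0.0
time_s: 3.7
position: [0.403, -0.3292, 0.0602]
tcp_rot: [-3.113, -0.409, 0.001]
wrist_force: [-0.0, 0.3, 0.5]
opening: 0.0558
finger_force: 0.0
[ 0.4033 -0.3294  0.0609] [0.0382 0.0251 0.2324] 0.055980407247981194
hook_tip 0.84 [320.7, 367.5] [ 0.3758 -0.3374  0.08  ]
```

```bash
python3 -m handwheel '[[0,0,0,0,0,0],[0,0,0,0,0,0],[0,0,0,0,0,0],[0,0,0,0,0,0],[0,0,0,0,0,0]]' 1 60
python3 -m handwheel '[[0,0,0,0,0,0],[0,0,-0.02,0,0,0],[0,0,-0.1,0,0,0],[0,0,-0.25,0,0,0],[0,0,-0.4,0,0,0]]' 1 60
python3 -m handwheel '[[0,0,-0.2,0,0,0],[0,0,-0.4,0,0,0],[0,0,-0.6,0,0,0],[0,0,-0.8,0,0,0],[0,0,-0.9,0,0,0]]'
python3 - <<'E'
from h import *
for c in ['wrist','scene']:
    p=camera(c);save(p,c+'2')
print(observe()['position'],observe()['opening'])
E
```

```text
time_s: 4.4
position: [0.4035, -0.3292, 0.0616]
tcp_rot: [3.114, 0.411, 0.001]
wrist_force: [0.1, -0.2, 2.9]
opening: 0.0105
finger_force: 60.3
time_s: 4.9
position: [0.403, -0.3287, 0.122]
tcp_rot: [-3.113, -0.411, 0.001]
wrist_force: [-1.5, -0.8, -1.2]
opening: 0.0108
finger_force: 59.7
time_s: 5.4
position: [0.4038, -0.3296, 0.2596]
tcp_rot: [3.111, 0.411, 0.003]
wrist_force: [-0.6, -0.1, -1.5]
opening: 0.0111
finger_force: 59.8
[ 0.4041 -0.33    0.2592] 0.010807910321889104
```

View pics/wrist2.png

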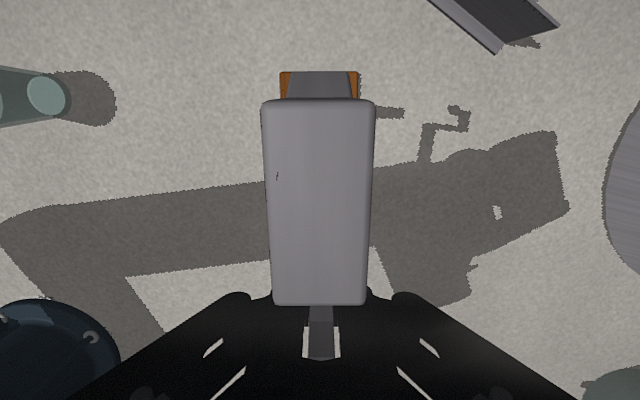

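The wrist view shows the hook held upright in the jaws, its saddle large at (318,203) and its arm gripped at (320,335). Next I'll measure how it sits in the hand.

```bash
cat > hh.py <<'E'
from h import *
def inhand(p,s):
    z=p['z_map'];T=p['world_from_camera']
    v,u=np.mgrid[0:400,0:640];P=w(p,u,v,z)
    r=R.from_rotvec(s['tcp_rot']);q=r.inv().apply((P-s['position']).reshape(-1,3)).reshape(P.shape)
    m=(z>0)&(q[...,2]<-.06)&(q[...,2]>-.12)&(abs(q[...,1])<.02)&(q[...,0]>.04)&(q[...,0]<.1)
    k=q[m];A=np.c_[k[:,:2],np.ones(len(k))];c=np.linalg.lstsq(A,k[:,2],rcond=None)[0]
    print('n',len(k),'min',k.min(0),'max',k.max(0),'slope',c[:2],'med',np.median(k,0));print(cv2.minAreaRect((k[:,:2]*1000).astype(np.float32)))
E
python3 - <<'E'
from hh import *
p=camera('wrist');inhand(p,observe())
s=observe();print(s['position'],R.from_rotvec(s['tcp_rot']).as_matrix())
print(to([.58,.05,.27],.014))
E
```

```text
n 1206 min [ 0.0825 -0.0048 -0.0693] max [ 0.0866  0.0073 -0.06  ] slope [ 2.0654 -0.0104] med [ 0.084   0.0012 -0.0639]
((84.56263732910156, 1.2788290977478027), (4.106866836547852, 12.069121360778809), 0.016986262053251266)
[ 0.4034 -0.3292  0.2575] [[ 0.9658  0.2594  0.0014]
 [ 0.2594 -0.9658 -0.002 ]
 [ 0.0009  0.0023 -1.    ]]
[ 1.7929 -2.1357 -0.0865  0.0027 -0.0014  0.3163]
```

```bash
python3 - <<'E'
from hh import *
p=camera('wrist');s=observe()
g=cv2.cvtColor(p['img'],cv2.COLOR_RGB2GRAY).astype(int)
for v in (130,200,280): 
    r=g[v];d=np.abs(np.diff(cv2.GaussianBlur(r.astype(np.float32)[None],(5,1),0)[0]));print(v,[ (int(i),int(d[i])) for i in range(240,400) if d[i]>8])
for u in (300,340): 
    d=np.abs(np.diff(cv2.GaussianBlur(g[:,u].astype(np.float32)[None],(5,1),0)[0]));print(u,[(int(i),int(d[i])) for i in range(60,330) if d[i]>5])
T=p['world_from_camera'];r=R.from_rotvec(s['tcp_rot'])
img=np.array([[261,100],[375,100],[367,305],[272,305]],float)
obj=np.array([[12.5,6,6],[12.5,-6,6],[-12.5,-6,6],[-12.5,6,6]])/1000.
for fl in (cv2.SOLVEPNP_IPPE,cv2.SOLVEPNP_ITERATIVE):
    ok,rv,tv=cv2.solvePnP(obj,img,p['K'],None,flags=fl)
    Rw=T[:3,:3]@cv2.Rodrigues(rv)[0];o=T[:3,:3]@tv[:,0]+T[:3,3]
    print('origin world',o,'tool',r.inv().apply(o-s['position']),'hook rot in tool',(r.inv()*R.from_matrix(Rw)).as_matrix())
z=p['z_map'];v,u=np.mgrid[0:400,0:640];P=w(p,u,v,z);q=r.inv().apply((P-s['position']).reshape(-1,3)).reshape(P.shape)
m=(z>0)&(abs(q[...,1])<.02)&(q[...,0]>.06)&(q[...,0]<.12)&(q[...,2]<0)
k=q[m];print(len(k),k.min(0),k.max(0));
for zz in np.arange(-.1,-.03,.005):
    t=k[(k[:,2]>zz)&(k[:,2]<zz+.005)]
    if len(t):print(zz.round(3),len(t),t.mean(0))
print(z[200,318],z[90,318],s['position'])
E
```

```text
130 [(259, 15), (260, 18), (261, 8), (371, 8), (373, 15), (374, 37), (375, 30), (376, 8)]
200 [(266, 11), (267, 8)]
280 [(269, 14), (270, 24), (271, 12), (365, 11), (366, 28), (367, 24), (368, 8), (388, 10), (389, 22), (390, 20)]
300 [(68, 5), (69, 21), (70, 30), (71, 20), (96, 10), (97, 9), (99, 10), (100, 14), (101, 12), (102, 8), (103, 5), (302, 7), (303, 16), (304, 27), (305, 25), (306, 10)]
340 [(69, 23), (70, 32), (71, 16), (95, 7), (96, 12), (97, 7), (99, 11), (100, 14), (101, 12), (102, 8), (302, 7), (303, 16), (304, 26), (305, 25), (306, 11)]
origin world [ 0.4704 -0.3118  0.339 ] tool [ 0.0695  0.0012 -0.0827] hook rot in tool [[ 0.9997 -0.0049  0.0227]
 [-0.0045 -0.9999 -0.0163]
 [ 0.0228  0.0162 -0.9996]]
origin world [ 0.4703 -0.3117  0.3388] tool [ 0.0694  0.0012 -0.0825] hook rot in tool [[ 0.9989 -0.0043  0.0461]
 [-0.0039 -1.     -0.0076]
 [ 0.0462  0.0074 -0.9989]]
1659 [ 0.0824 -0.0049 -0.0688] [ 0.0874  0.0071 -0.0547]
-0.07 319 [ 0.0828  0.001  -0.0661]
-0.065 812 [ 0.0843  0.0011 -0.0626]
-0.06 527 [ 0.0864  0.001  -0.058 ]
-0.055 1 [ 0.0874 -0.0026 -0.0547]
0.0 0.053563483 [ 0.4029 -0.3286  0.2563]
```

```bash
python3 -m handwheel '[[0.1,-0.15,-0.02,0,0,0],[0.25,-0.38,-0.03,0,0,0],[0.4,-0.6,-0.04,0,0,0],[0.54,-0.8,-0.04,0,0,0],[0.67,-1,-0.04,0,0,0]]'
python3 -m handwheel '[[0.14,-0.2,0,0,0,0],[0.27,-0.4,0,0,0,0],[0.4,-0.6,0,0,0,0],[0.54,-0.8,0,0,0,0],[0.67,-1,0,0,0,0]]'
python3 -m handwheel '[[0.05,-0.15,0,0,0,0.1],[0.08,-0.27,0,0,0,0.2],[0.08,-0.27,0,0,0,0.3],[0.08,-0.27,0,0,0,0.318],[0.08,-0.27,0,0,0,0.318]]'
python3 - <<'E'
from hh import *
p=camera('wrist');save(p,'wrist3');s=observe();print(s['position'],R.from_rotvec(s['tcp_rot']).as_matrix(),s['wrist_force'],s['opening'])
E
```

```text
time_s: 6.1
position: [0.4609, -0.1562, 0.2607]
tcp_rot: [-3.112, -0.41, 0.004]
wrist_force: [0.4, -0.3, -1.3]
opening: 0.0109
finger_force: 59.8
time_s: 6.6
position: [0.5189, 0.0144, 0.2605]
tcp_rot: [-3.113, -0.411, 0.006]
wrist_force: [0.4, 0.4, -0.5]
opening: 0.0109
finger_force: 59.8
time_s: 7.1
position: [0.52, 0.0549, 0.2611]
tcp_rot: [-3.141, -0.021, 0.004]
wrist_force: [-0.2, 0.3, -0.7]
opening: 0.0108
finger_force: 59.8
[0.5202 0.0547 0.2614] [[ 0.9999  0.0134 -0.0022]
 [ 0.0134 -0.9999  0.0001]
 [-0.0022 -0.0002 -1.    ]] [-0.4335 -0.1295 -0.782 ] 0.011045602261396108
```

View pics/wrist3.png

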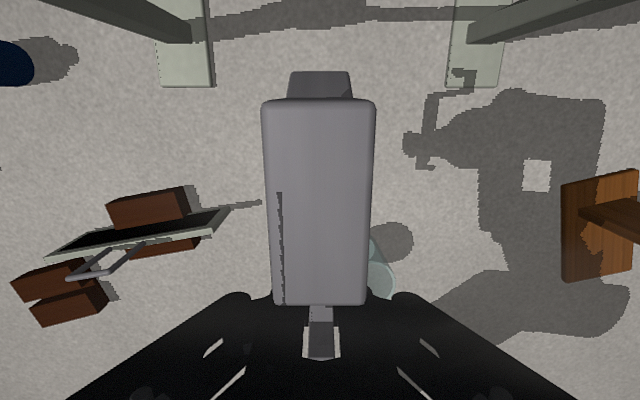

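The hook is still square in the jaws. The board sits in its holder on the left at (140,230), and the rail isn't in view yet beyond the posts at (185,60) and (480,60).

```bash
python3 -m handwheel '[[0.1,0,-0.03,0,0,0],[0.2,0,-0.06,0,0,0],[0.3,0,-0.06,0,0,0],[0.4,0,-0.06,0,0,0],[0.46,0,-0.06,0,0,0]]'
python3 - <<'E'
from hh import *
p=camera('wrist');save(p,'wrist4');s=observe();print(s['position'],s['wrist_force'])
z=p['z_map'];v,u=np.mgrid[0:400,0:640];P=w(p,u,v,z)
m=(z>0)&(P[...,2]>.24)&(P[...,2]<.32)&(P[...,0]>.62)
print(m.sum())
m1=m&(P[...,2]>.272)&(P[...,2]<.30)&(P[...,1]<.15)&(P[...,1]>-.05)
k=P[m1];print(k.min(0),k.max(0),np.median(k,0))
for y in np.arange(-.05,.15,.01):
    t=k[(k[:,1]>y)&(k[:,1]<y+.01)]
    if len(t)>5:print(y.round(3),len(t),np.percentile(t[:,0],[2,98]),np.percentile(t[:,2],[5,50,95]))
E
```

```text
time_s: 7.65
position: [0.5907, 0.0551, 0.2709]
tcp_rot: [3.141, 0.019, 0.0]
wrist_force: [0.1, 0.8, -0.5]
opening: 0.011
finger_force: 59.8
[0.5919 0.0551 0.271 ] [ 1.2374  0.8917 -1.1214]
21154
[ 0.6603 -0.05    0.2774] [0.6726 0.15   0.2885] [0.6666 0.0304 0.2856]
-0.05 915 [0.6627 0.6725] [0.2846 0.2856 0.2867]
-0.04 911 [0.6626 0.6723] [0.2847 0.2857 0.2867]
-0.03 925 [0.6625 0.6722] [0.2846 0.2856 0.2867]
-0.02 916 [0.6624 0.6721] [0.2846 0.2856 0.2868]
-0.01 920 [0.6623 0.672 ] [0.2846 0.2857 0.2867]
0.0 915 [0.6622 0.6719] [0.2847 0.2856 0.2867]
0.01 918 [0.662  0.6718] [0.2847 0.2857 0.2868]
0.02 924 [0.6619 0.6716] [0.2846 0.2856 0.2866]
0.03 632 [0.6618 0.6716] [0.2846 0.2857 0.2867]
0.07 270 [0.6613 0.6709] [0.2786 0.2797 0.2807]
0.08 1021 [0.6612 0.6709] [0.2792 0.2853 0.2866]
0.09 915 [0.6611 0.6708] [0.2847 0.2856 0.2866]
0.1 924 [0.661  0.6707] [0.2846 0.2856 0.2866]
0.11 916 [0.6608 0.6706] [0.2847 0.2856 0.2867]
0.12 912 [0.6607 0.6705] [0.2846 0.2856 0.2866]
0.13 930 [0.6606 0.6704] [0.2845 0.2856 0.2867]
0.14 903 [0.6605 0.6702] [0.2845 0.2856 0.2868]
```

View pics/wrist4.png

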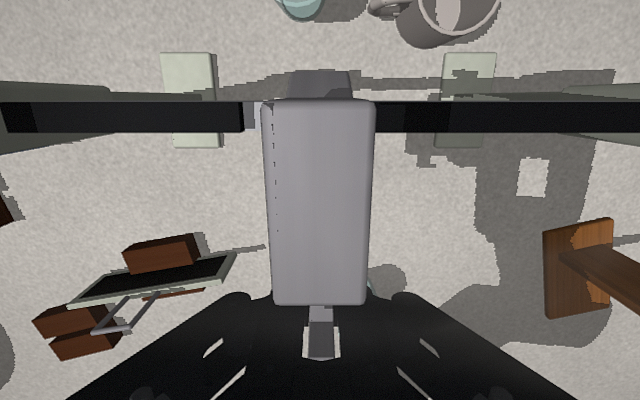

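The wrist view shows the strip across rows 102–132 with the notch's light gap just left of the saddle, u≈243–262. The saddle stands a little short of the rail.

```bash
python3 -m handwheel '[[0,0,0.08,0,0,0],[0,0,0.16,0,0,0],[0,0,0.24,0,0,0],[0,0,0.28,0,0,0],[0,0,0.28,0,0,0]]'
python3 -m handwheel '[[0.01,0,0,0,0,0],[0.02,0,0,0,0,0],[0.027,0,0,0,0,0],[0.027,0,0,0,0,0],[0.027,0,0,0,0,0]]'
python3 - <<'E'
from hh import *
f=[observe()['wrist_force'] for _ in range(1)];print(f)
p=camera('wrist');s=observe();print(s['position'],s['wrist_force'],s['moment'])
z=p['z_map'];v,u=np.mgrid[0:400,0:640];P=w(p,u,v,z)
m=(z>0)&(P[...,2]>.281)&(P[...,2]<.293)&(P[...,0]>.655)&(P[...,0]<.68)
for y0,y1 in((0,.03),(.09,.13)):
    k=P[m&(P[...,1]>y0)&(P[...,1]<y1)];print(np.percentile(k,[1,99],axis=0))
k=P[m&(P[...,1]>.07)&(P[...,1]<.1)];print('edge y',np.percentile(k[:,1],[0,1,5]))
k=P[(z>0)&(P[...,2]>.274)&(P[...,2]<.281)&(P[...,0]>.663)&(P[...,0]<.669)&(P[...,1]>.05)&(P[...,1]<.1)];print('notch floor y',np.percentile(k[:,1],[0,1,50,99,100]) if len(k) else 0)
E
```

```text
time_s: 8.2
position: [0.5901, 0.056, 0.2293]
tcp_rot: [-3.141, -0.02, -0.002]
wrist_force: [-0.9, 1.0, 4.1]
opening: 0.0109
finger_force: 60.8
time_s: 8.7
position: [0.5935, 0.0559, 0.2288]
tcp_rot: [-3.141, -0.02, 0.002]
wrist_force: [-0.2, 0.1, -1.5]
opening: 0.0111
finger_force: 60.0
[array([-0.1815,  0.0507, -1.4894])]
[0.5935 0.0559 0.2289] [-0.5448 -0.685  -0.5095] [0.0435 0.0256 0.0519]
[[0.6619 0.0003 0.283 ]
 [0.6719 0.0297 0.2871]]
[[0.6609 0.0903 0.282 ]
 [0.6709 0.1231 0.287 ]]
edge y [0.07   0.0823 0.0827]
notch floor y [0.0688 0.0695 0.0767 0.083  0.0832]
```

```bash
python3 -m handwheel '[[0.01,0,0,0,0,0],[0.02,0,0,0,0,0],[0.022,0,0,0,0,0],[0.022,0,0,0,0,0],[0.022,0,0,0,0,0]]'
python3 -m handwheel '[[0,0,0.015,0,0,0],[0,0,0.03,0,0,0],[0,0,0.045,0,0,0],[0,0,0.06,0,0,0],[0,0,0.06,0,0,0]]'
python3 -c "
from plant import *;s=observe();print(s['position'],s['wrist_force'],s['moment'])"
```

```text
time_s: 9.25
position: [0.597, 0.056, 0.2293]
tcp_rot: [-3.142, -0.02, 0.0]
wrist_force: [0.5, 0.0, -1.1]
opening: 0.0107
finger_force: 60.0
time_s: 9.75
position: [0.597, 0.056, 0.2199]
tcp_rot: [-3.141, -0.02, 0.001]
wrist_force: [0.3, 1.1, -0.7]
opening: 0.0106
finger_force: 60.0
[0.59700601 0.05597647 0.21987097] [ 0.30348172  1.05389089 -0.72001185] [ 0.01357992  0.0456983  -0.02229253]
```

```bash
python3 -m handwheel '[[0,0,0.02,0,0,0],[0,0,0.04,0,0,0],[0,0,0.06,0,0,0],[0,0,0.07,0,0,0],[0,0,0.07,0,0,0]]'
python3 -m handwheel '[[0,0,0.005,0,0,0],[0,0,0.01,0,0,0],[0,0,0.015,0,0,0],[0,0,0.02,0,0,0],[0,0,0.02,0,0,0]]'
```

```text
time_s: 10.25
position: [0.5972, 0.056, 0.2096]
tcp_rot: [-3.141, -0.02, 0.0]
wrist_force: [1.5, -0.1, 0.2]
opening: 0.0109
finger_force: 59.9
time_s: 10.75
position: [0.5973, 0.0559, 0.2069]
tcp_rot: [3.141, 0.02, 0.001]
wrist_force: [0.9, -0.2, -1.3]
opening: 0.0111
finger_force: 60.1
```

```bash
python3 -m handwheel '[[0,0,0.005,0,0,0],[0,0,0.01,0,0,0],[0,0,0.013,0,0,0],[0,0,0.013,0,0,0],[0,0,0.013,0,0,0]]'
python3 -m handwheel '[[0,0,0.003,0,0,0],[0,0,0.005,0,0,0],[0,0,0.007,0,0,0],[0,0,0.007,0,0,0],[0,0,0.007,0,0,0]]'
```

```text
time_s: 11.25
position: [0.5972, 0.056, 0.2049]
tcp_rot: [3.141, 0.02, 0.0]
wrist_force: [3.0, 0.1, -0.3]
opening: 0.0106
finger_force: 60.1
time_s: 11.75
position: [0.5972, 0.056, 0.2039]
tcp_rot: [-3.142, -0.02, -0.001]
wrist_force: [1.7, -0.4, -0.1]
opening: 0.0107
finger_force: 60.1
```

```bash
python3 -m handwheel '[[0.004,0,0,0,0,0],[0.008,0,0,0,0,0],[0.008,0,0.003,0,0,0],[0.008,0,0.006,0,0,0],[0.008,0,0.006,0,0,0]]'
python3 -m handwheel '[[0,0,0.003,0,0,0],[0,0,0.005,0,0,0],[0,0,0.005,0,0,0],[0,0,0.005,0,0,0],[0,0,0.005,0,0,0]]'
```

```text
time_s: 12.25
position: [0.5976, 0.0561, 0.2025]
tcp_rot: [-3.141, -0.02, 0.003]
wrist_force: [-0.1, 0.7, -0.7]
opening: 0.0109
finger_force: 60.0
time_s: 12.75
position: [0.5983, 0.056, 0.2022]
tcp_rot: [-3.142, -0.02, 0.0]
wrist_force: [-0.3, 0.5, -1.5]
opening: 0.0106
finger_force: 60.1
```

```bash
python3 -m handwheel '[[0,0,0.003,0,0,0],[0,0,0.006,0,0,0],[0,0,0.006,0,0,0],[0,0,0.006,0,0,0],[0,0,0.006,0,0,0]]'
python3 -m handwheel '[[0,0,0.003,0,0,0],[0,0,0.004,0,0,0],[0,0,0.004,0,0,0],[0,0,0.004,0,0,0],[0,0,0.004,0,0,0]]'
```

```text
time_s: 13.25
position: [0.5983, 0.056, 0.2013]
tcp_rot: [3.142, 0.02, 0.0]
wrist_force: [0.8, 0.4, -1.2]
opening: 0.011
finger_force: 60.1
time_s: 13.75
position: [0.5983, 0.056, 0.2007]
tcp_rot: [3.142, 0.02, 0.0]
wrist_force: [0.4, 1.1, -1.5]
opening: 0.011
finger_force: 60.1
```

```bash
python3 -m handwheel '[[0,0,0.003,0,0,0],[0,0,0.005,0,0,0],[0,0,0.005,0,0,0],[0,0,0.005,0,0,0],[0,0,0.005,0,0,0]]'
python3 -m handwheel '[[0,0,0.003,0,0,0],[0,0,0.005,0,0,0],[0,0,0.005,0,0,0],[0,0,0.005,0,0,0],[0,0,0.005,0,0,0]]'
python3 - <<'E'
from hh import *
p=camera('scene');s=observe();print(s['position'],s['wrist_force'])
save({'img':cv2.resize(p['img'][150:260,240:420],None,fx=4.4,fy=4.4,interpolation=cv2.INTER_CUBIC)},'s5')
E
```

```text
time_s: 14.25
position: [0.5988, 0.056, 0.2003]
tcp_rot: [3.141, 0.02, 0.002]
wrist_force: [1.4, 0.9, 1.0]
opening: 0.0106
finger_force: 60.3
time_s: 14.75
position: [0.5993, 0.0559, 0.1998]
tcp_rot: [3.141, 0.02, 0.004]
wrist_force: [1.7, 0.4, 5.7]
opening: 0.0108
finger_force: 60.9
[0.5993 0.0559 0.1998] [2.1698 0.8822 4.8797]
```

```bash
python3 -m handwheel '[[0,-0.015,-0.001,0,0,0],[0,-0.03,-0.002,0,0,0],[0,-0.045,-0.002,0,0,0],[0,-0.06,-0.002,0,0,0],[0,-0.075,-0.002,0,0,0]]'
python3 -m handwheel '[[0,-0.006,0,0,0,0],[0,-0.012,0,0,0,0],[0,-0.018,0,0,0,0],[0,-0.024,0,0,0,0],[0,-0.03,0,0,0,0]]'
```

```text
time_s: 15.3
position: [0.5988, 0.0665, 0.1998]
tcp_rot: [3.14, 0.018, 0.002]
wrist_force: [2.5, -4.7, 6.0]
opening: 0.011
finger_force: 60.9
time_s: 15.8
position: [0.5986, 0.0711, 0.1998]
tcp_rot: [3.141, 0.019, 0.002]
wrist_force: [2.3, -3.9, 5.0]
opening: 0.0106
finger_force: 60.9
```

View pics/s5.png

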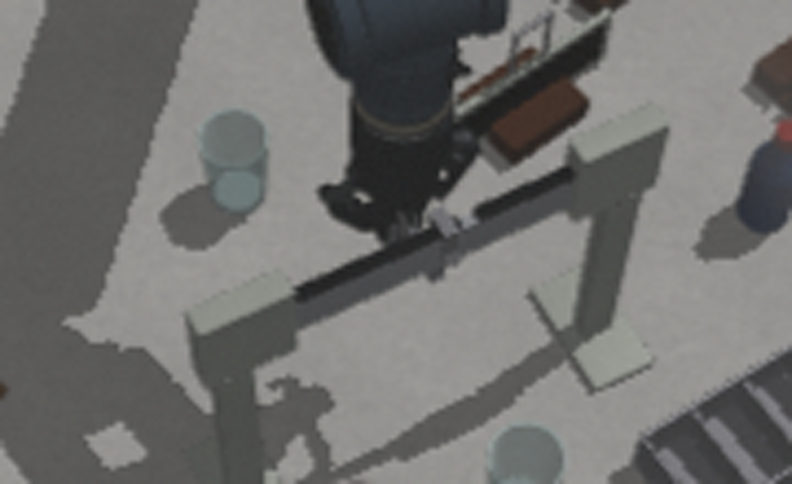

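The scene crop shows the hook's saddle seated over the rail at (440,225), just short of the notch gap at (465,213), with the lip behind the bar.

```bash
python3 -m handwheel '[[0,-0.004,0,0,0,0],[0,-0.008,0,0,0,0],[0,-0.012,0,0,0,0],[0,-0.016,0,0,0,0],[0,-0.02,0,0,0,0]]'
python3 -m handwheel '[[0,-0.003,0,0,0,0],[0,-0.006,0,0,0,0],[0,-0.009,0,0,0,0],[0,-0.009,0,0,0,0],[0,-0.009,0,0,0,0]]'
```

```text
time_s: 16.3
position: [0.5982, 0.0746, 0.1995]
tcp_rot: [3.141, 0.019, 0.001]
wrist_force: [2.5, -3.1, 3.9]
opening: 0.0109
finger_force: 60.8
time_s: 16.8
position: [0.597, 0.0765, 0.1986]
tcp_rot: [-3.141, -0.021, 0.005]
wrist_force: [0.3, 0.9, -1.9]
opening: 0.0108
finger_force: 59.9
```

The press vanished at y≈0.076, so the saddle is over the notch. I'll lower it.

```bash
python3 -m handwheel '[[0,0,0.005,0,0,0],[0,0,0.01,0,0,0],[0,0,0.013,0,0,0],[0,0,0.013,0,0,0],[0,0,0.013,0,0,0]]'
python3 -m handwheel '[[0,0,0.005,0,0,0],[0,0,0.01,0,0,0],[0,0,0.01,0,0,0],[0,0,0.01,0,0,0],[0,0,0.01,0,0,0]]'
```

```text
time_s: 17.3
position: [0.5979, 0.0761, 0.1975]
tcp_rot: [-3.141, -0.02, 0.0]
wrist_force: [-0.4, 0.1, -2.1]
opening: 0.0105
finger_force: 60.0
time_s: 17.8
position: [0.5981, 0.0761, 0.196]
tcp_rot: [3.141, 0.02, 0.0]
wrist_force: [0.1, -0.1, -1.7]
opening: 0.0108
finger_force: 60.0
```

```bash
python3 -m handwheel '[[0,0,0.004,0,0,0],[0,0,0.008,0,0,0],[0,0,0.008,0,0,0],[0,0,0.008,0,0,0],[0,0,0.008,0,0,0]]'
python3 -m handwheel '[[0,0,0.003,0,0,0],[0,0,0.006,0,0,0],[0,0,0.006,0,0,0],[0,0,0.006,0,0,0],[0,0,0.006,0,0,0]]'
```

```text
time_s: 18.3
position: [0.598, 0.0761, 0.1948]
tcp_rot: [-3.142, -0.02, 0.0]
wrist_force: [0.0, -0.1, -1.1]
opening: 0.0106
finger_force: 60.0
time_s: 18.8
position: [0.5985, 0.0761, 0.1943]
tcp_rot: [3.141, 0.02, 0.002]
wrist_force: [0.6, 0.5, 1.9]
opening: 0.0114
finger_force: 60.4
```

```bash
python3 -m handwheel '[[0,0,0,0,0,0],[0,0,0,0,0,0],[0,0,0,0,0,0],[0,0,0,0,0,0],[0,0,0,0,0,0]]' -0.2 60
python3 -m handwheel '[[0,0,-0.05,0,0,0],[0,0,-0.15,0,0,0],[0,0,-0.3,0,0,0],[0,0,-0.45,0,0,0],[0,0,-0.6,0,0,0]]' -0.2
python3 -m handwheel '[[-0.2,0,-0.05,0,0,0],[-0.4,0,-0.05,0,0,0],[-0.6,0,-0.05,0,0,0],[-0.8,0,-0.05,0,0,0],[-1,0,-0.05,0,0,0]]' -1
python3 - <<'E'
from hh import *
p=camera('scene');s=observe();print(s['position'],s['wrist_force'])
a=cv2.resize(p['img'][150:240,270:400],None,fx=6,fy=6,interpolation=cv2.INTER_CUBIC)
save({'img':a},'s6')
for t,z in [('hook',.28),('hook_tip',.217),('hook_grip',.194)]:
    for d in place_of(p,t)[:2]:print(t,d['confidence'],d['pixel'],ray(p,*d['pixel'],z))
p=camera('top')
for t,z in [('hook',.28),('hook_tip',.217),('hook_grip',.194)]:
    for d in place_of(p,t)[:2]:print(t,d['confidence'],d['pixel'],ray(p,*d['pixel'],z))
v,u=np.mgrid[0:400,0:640];P=w(p,u,v,p['z_map'])
m=(P[...,2]>.17)&(P[...,2]<.24)&(P[...,0]>.53)&(P[...,0]<.64)&(P[...,1]>.03)&(P[...,1]<.12)
k=P[m];print(len(k),k.min(0) if len(k) else 0,k.max(0) if len(k) else 0)
if len(k):
  for x in np.arange(.55,.66,.01):
    t=k[(k[:,0]>x)&(k[:,0]<x+.01)]
    if len(t):print(x.round(3),len(t),t.mean(0))
E
```

```text
time_s: 19.3
position: [0.5979, 0.0761, 0.1938]
tcp_rot: [-3.142, -0.02, 0.001]
wrist_force: [-0.7, 0.4, 0.1]
opening: 0.0513
finger_force: 0.0
time_s: 19.8
position: [0.598, 0.0761, 0.2853]
tcp_rot: [3.142, 0.02, 0.001]
wrist_force: [-0.0, 1.1, 0.5]
opening: 0.0512
finger_force: 0.0
time_s: 20.3
position: [0.4469, 0.0742, 0.292]
tcp_rot: [3.141, 0.02, 0.002]
wrist_force: [0.8, 0.5, 0.2]
opening: 0.085
finger_force: 0.0
[0.4406 0.0749 0.2913] [-4.5194 -0.1126 -1.2451]
hook 0.52 [345.9, 200.8] [0.669  0.0729 0.28  ]
hook 0.25 [358.6, 264.3] [0.8756 0.0025 0.28  ]
hook_tip 0.6 [332.7, 188.9] [0.5745 0.0767 0.217 ]
hook_tip 0.21 [347.6, 200.3] [0.6372 0.1001 0.217 ]
hook 0.45 [298.1, 152.3] [0.6652 0.0872 0.28  ]
hook_tip 0.6 [304.2, 190.1] [0.5692 0.071  0.217 ]
hook_grip 0.47 [305.6, 178.5] [0.6033 0.0682 0.194 ]
125 [0.5697 0.0695 0.1865] [0.6397 0.0814 0.212 ]
0.56 2 [0.5698 0.0773 0.2104]
0.57 17 [0.5755 0.0749 0.1984]
0.58 15 [0.585  0.0753 0.192 ]
0.59 20 [0.5948 0.0754 0.1928]
0.6 15 [0.6046 0.0755 0.1941]
0.61 20 [0.6141 0.0756 0.1976]
0.62 19 [0.6249 0.076  0.1997]
0.63 17 [0.6348 0.0755 0.2016]
```

View pics/s6.png

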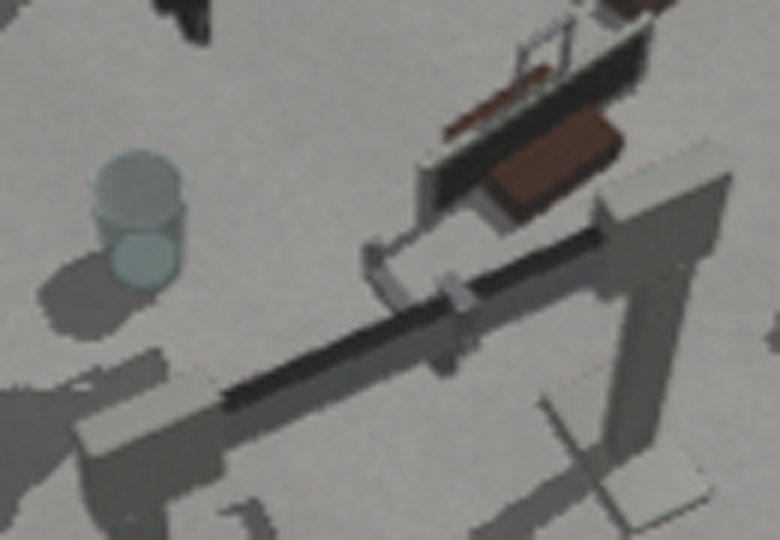

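The scene crop shows the hook sitting down in the notch at (455,295), with its open curl facing the robot and its tip at (375,250). The board is in its holder behind it.

```bash
python3 -m handwheel '[[0,-0.2,0,0,0,-0.19],[0,-0.4,0,0,0,-0.38],[0,-0.6,0,0,0,-0.57],[0,-0.8,0,0,0,-0.76],[0,-1,0,0,0,-0.95]]' -1 100
python3 - <<'E'
from hh import *
s=observe();M=R.from_rotvec(s['tcp_rot']).as_matrix();print(s['joint_positions'],np.degrees(np.arctan2(M[1,0],M[0,0])))
print(to([.4234,.348,.20],np.radians(101.6)))
E
```

```text
time_s: 21.2
position: [0.4469, 0.2256, 0.2912]
tcp_rot: [2.915, 1.172, 0.0]
wrist_force: [-0.0, -0.3, 0.8]
opening: 0.0852
finger_force: 0.0
[ 0.2438  0.3119  1.6919 -0.0001  1.1377  1.0499] 43.816399746134344
[ 0.4519 -0.6977  0.608   0.0002 -0.     -1.2841]
```

```bash
python3 -m handwheel '[[0.09,-0.14,0.1,0,0,-0.19],[0.18,-0.28,0.2,0,0,-0.38],[0.27,-0.42,0.3,0,0,-0.57],[0.36,-0.56,0.4,0,0,-0.76],[0.452,-0.698,0.45,0,0,-0.95]]'
python3 -m handwheel '[[0,0,0,0,0,-0.17],[0,0,0,0,0,-0.334],[0,0,0,0,0,-0.334],[0,0,0,0,0,-0.334],[0,0,0,0,0,-0.334]]'
python3 - <<'E'
from hh import *
p=camera('wrist');s=observe();print(s['position'],R.from_rotvec(s['tcp_rot']).as_matrix()[:2,:2])
z=p['z_map'];v,u=np.mgrid[0:400,0:640];P=w(p,u,v,z)
m=(z>0)&(P[...,2]>.06)&(P[...,2]<.095)&(P[...,1]>.28)
k=P[m];k=k[k[:,0]>.35];
if len(k)>20:
  print(len(k),np.percentile(k,[1,99],axis=0),cv2.minAreaRect((k[:,:2]*1000).astype(np.float32)),np.median(k[:,2]))
for d in place_of(p,'board_left')[:2]:print(d['confidence'],d['pixel'],ray(p,*d['pixel'],.078))
p=camera('top');v,u=np.mgrid[0:400,0:640];P=w(p,u,v,p['z_map'])
print(to([.4234,.348,.069],np.radians(101.6)))
E
```

```text
time_s: 21.7
position: [0.4232, 0.3479, 0.2221]
tcp_rot: [-2.286, -2.154, 0.004]
wrist_force: [-0.1, 0.4, 0.0]
opening: 0.0854
finger_force: 0.0
time_s: 22.2
position: [0.4237, 0.3468, 0.2239]
tcp_rot: [1.996, 2.426, 0.0]
wrist_force: [0.1, -0.1, -0.5]
opening: 0.0852
finger_force: 0.0
[0.4236 0.3467 0.2239] [[-0.1934  0.9811]
 [ 0.9811  0.1934]]
3035 [[0.419  0.2909 0.0609]
 [0.637  0.4314 0.0947]] ((537.3574829101562, 357.19500732421875), (241.88803100585938, 90.510498046875), 17.305103302001953) 0.07884025425680175
0.88 [321.6, 185.6] [0.4236 0.3507 0.078 ]
[ 0.0087  0.0008  1.0334  0.0002 -0.0001 -0.0093]
```

```bash
python3 -m handwheel '[[0.009,0,0.15,0,0,-0.009],[0.009,0,0.35,0,0,-0.009],[0.009,0,0.55,0,0,-0.009],[0.009,0,0.75,0,0,-0.009],[0.009,0,0.9,0,0,-0.009]]' -1 100
python3 -m handwheel '[[0,0,0.07,0,0,0],[0,0,0.13,0,0,0],[0,0,0.13,0,0,0],[0,0,0.13,0,0,0],[0,0,0.13,0,0,0]]' 0.2 100
python3 -m handwheel '[[0,0,0,0,0,0],[0,0,0,0,0,0],[0,0,0,0,0,0],[0,0,0,0,0,0],[0,0,0,0,0,0]]' 1 100
```

```text
time_s: 22.85
position: [0.4228, 0.3478, 0.0874]
tcp_rot: [-1.985, -2.434, 0.002]
wrist_force: [-0.1, -0.9, 0.1]
opening: 0.0854
finger_force: 0.0
time_s: 23.35
position: [0.4238, 0.3485, 0.0705]
tcp_rot: [1.984, 2.435, 0.003]
wrist_force: [-0.3, -0.1, 0.2]
opening: 0.0341
finger_force: 0.0
time_s: 23.85
position: [0.4238, 0.3485, 0.0702]
tcp_rot: [1.984, 2.435, 0.003]
wrist_force: [1.3, 0.4, 6.3]
opening: 0.0065
finger_force: 98.2
```

```bash
python3 -m handwheel '[[0,0,-0.01,0,0,0],[0,0,-0.04,0,0,0],[0,0,-0.1,0,0,0],[0,0,-0.16,0,0,0],[0,0,-0.22,0,0,0]]' 1 100
python3 -m handwheel '[[0,0,-0.08,0,0,0],[0,0,-0.16,0,0,0],[0,0,-0.24,0,0,0],[0,0,-0.32,0,0,0],[0,0,-0.38,0,0,0]]'
python3 - <<'E'
from hh import *
p=camera('top');s=observe();print(s['position'],s['wrist_force'],s['moment'],s['opening'])
v,u=np.mgrid[0:400,0:640];P=w(p,u,v,p['z_map'])
f=lambda z0,z1:P[(P[...,2]>z0)&(P[...,2]<z1)&(P[...,0]>.37)&(P[...,0]<.5)&(P[...,1]>.13)&(P[...,1]<.31)]
k=f(.15,.185);print(len(k),np.percentile(k,[2,50,98],axis=0))
for y in np.arange(.14,.31,.02):
    t=k[(k[:,1]>y)&(k[:,1]<y+.02)]
    if len(t):print(y.round(3),len(t),t.mean(0))
l=f(.2,.25);print('loop',len(l),l.mean(0) if len(l) else 0,l.min(0),l.max(0))
M=R.from_rotvec(s['tcp_rot']).as_matrix();print(np.degrees(np.arctan2(M[1,0],M[0,0])))
E
```

```text
time_s: 24.35
position: [0.4218, 0.3477, 0.103]
tcp_rot: [-1.984, -2.434, 0.004]
wrist_force: [-0.5, -0.5, -2.1]
opening: 0.0066
finger_force: 98.0
time_s: 24.85
position: [0.4232, 0.3483, 0.1608]
tcp_rot: [1.984, 2.435, 0.002]
wrist_force: [-1.4, -0.5, -1.3]
opening: 0.0067
finger_force: 98.0
[0.4239 0.3487 0.1619] [-0.1909  0.4485 -1.0371] [ 0.1209  0.0546 -0.0148] 0.006408580426927833
116 [[0.4279 0.1734 0.1558]
 [0.448  0.224  0.1678]
 [0.4599 0.3078 0.1748]]
0.16 10 [0.4571 0.1758 0.1658]
0.18 21 [0.4549 0.1903 0.168 ]
0.2 23 [0.4506 0.2102 0.166 ]
0.22 22 [0.4464 0.2299 0.1676]
0.24 17 [0.443  0.2477 0.1686]
0.26 6 [0.4369 0.2698 0.1686]
0.28 6 [0.4352 0.2897 0.1677]
0.3 11 [0.4309 0.3053 0.1684]
loop 38 [0.4384 0.2674 0.2281] [0.432 0.247 0.2  ] [0.4436 0.29   0.2343]
101.66330940826245
```

```bash
python3 -m handwheel '[[-0.08,0.02,0,0,0,0],[-0.22,0.06,0,0,0,0],[-0.37,0.1,0,0,0,0],[-0.53,0.14,0,0,0,0],[-0.685,0.185,0,0,0,0]]'
python3 -m handwheel '[[-0.17,0.045,0,0,0,0.06],[-0.34,0.09,0,0,0,0.12],[-0.5,0.135,0,0,0,0.18],[-0.62,0.17,0,0,0,0.244],[-0.685,0.185,0,0,0,0.244]]'
python3 - <<'E'
from hh import *
p=camera('top');s=observe();print(s['position'],s['wrist_force'],s['opening'])
v,u=np.mgrid[0:400,0:640];P=w(p,u,v,p['z_map'])
l=P[(P[...,2]>.2)&(P[...,2]<.25)&(P[...,0]>.48)&(P[...,0]<.55)&(P[...,1]>.03)&(P[...,1]<.11)];print('loop',len(l),l.mean(0),l.min(0),l.max(0))
M=R.from_rotvec(s['tcp_rot']).as_matrix();print(np.degrees(np.arctan2(M[1,0],M[0,0])))
l=P[(P[...,2]>.17)&(P[...,2]<.24)&(P[...,0]>.56)&(P[...,0]<.65)&(P[...,1]>.03)&(P[...,1]<.11)];print('hook',len(l),l.min(0),l.max(0))
E
```

```text
time_s: 25.4
position: [0.4709, 0.2513, 0.1587]
tcp_rot: [-1.984, -2.435, 0.003]
wrist_force: [0.6, 0.5, -1.0]
opening: 0.0063
finger_force: 98.0
time_s: 25.9
position: [0.5195, 0.1558, 0.1588]
tcp_rot: [-2.21, -2.232, 0.002]
wrist_force: [0.2, 0.5, -2.1]
opening: 0.0067
finger_force: 97.9
[0.52   0.1553 0.1588] [ 0.7515 -1.4214 -0.4974] 0.006515621047368068
loop 33 [0.5182 0.0754 0.2264] [0.5165 0.0541 0.2183] [0.5199 0.098  0.2344]
90.59674614959617
hook 144 [0.5697 0.0696 0.1837] [0.6496 0.0816 0.2126]
```

```bash
python3 -m handwheel '[[0,0.05,-0.013,0,0,0],[0,0.1,-0.013,0,0,0],[0,0.16,-0.013,0,0,0],[0,0.22,-0.013,0,0,0],[0,0.28,-0.013,0,0,0]]'
python3 -m handwheel '[[0,0.04,0,0,0,0],[0,0.08,0,0,0,0],[0,0.12,0,0,0,0],[0,0.16,0,0,0,0],[0,0.17,0,0,0,0]]'
python3 - <<'E'
from hh import *
p=camera('scene');s=observe();print(s['position'],s['wrist_force'],s['opening'])
save({'img':cv2.resize(p['img'][150:240,270:400],None,fx=6,fy=6,interpolation=cv2.INTER_CUBIC)},'s7')
E
```

```text
time_s: 26.45
position: [0.5618, 0.1592, 0.1614]
tcp_rot: [2.207, 2.236, 0.0]
wrist_force: [-1.7, 0.1, -1.9]
opening: 0.0063
finger_force: 97.9
time_s: 26.95
position: [0.5873, 0.1588, 0.1614]
tcp_rot: [2.208, 2.234, 0.001]
wrist_force: [0.1, 0.1, -1.4]
opening: 0.0065
finger_force: 97.9
[0.5871 0.1588 0.1614] [ 0.478  -0.0331 -1.4531] 0.006220394442577903
```

View pics/s7.png

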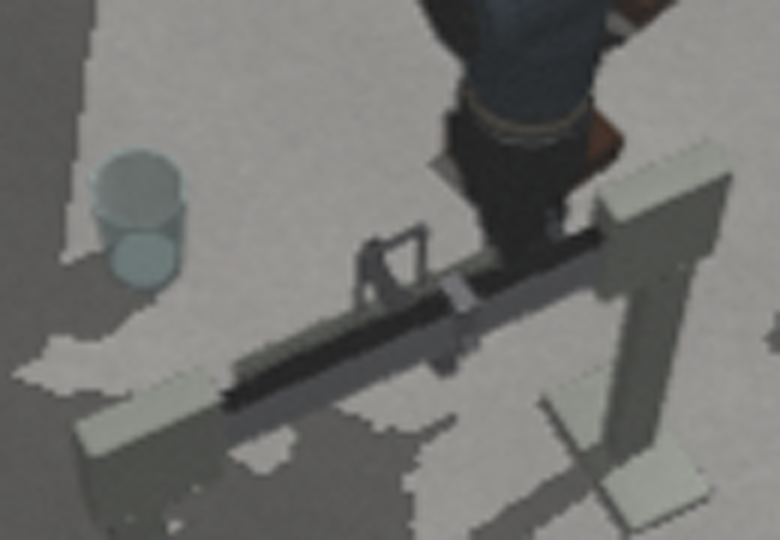

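The scene crop shows the loop passed over the hook's tip: the crossbar runs from (365,250) to (425,230), with the tip and arm inside the loop.

```bash
python3 -m handwheel '[[-0.01,0,0.03,0,0,0],[-0.02,0,0.07,0,0,0],[-0.02,0,0.11,0,0,0],[-0.02,0,0.15,0,0,0],[-0.02,0,0.17,0,0,0]]'
python3 -m handwheel '[[0,0,0.006,0,0,0],[0,0,0.012,0,0,0],[0,0,0.018,0,0,0],[0,0,0.022,0,0,0],[0,0,0.022,0,0,0]]'
python3 -c "
from plant import *;s=observe();print(s['position'],s['wrist_force'],s['moment'])"
```

```text
time_s: 27.5
position: [0.5859, 0.1558, 0.1348]
tcp_rot: [-2.208, -2.234, 0.002]
wrist_force: [-0.2, -0.3, -1.8]
opening: 0.0064
finger_force: 97.9
time_s: 28.0
position: [0.5865, 0.1559, 0.1327]
tcp_rot: [2.208, 2.234, 0.0]
wrist_force: [0.6, -1.1, -0.9]
opening: 0.0065
finger_force: 97.9
[0.58653652 0.15593078 0.13266622] [ 0.64693061 -1.122343   -0.92235288] [ 0.15732776  0.0319     -0.00218758]
```

```bash
python3 -m handwheel '[[0,0,0.005,0,0,0],[0,0,0.01,0,0,0],[0,0,0.013,0,0,0],[0,0,0.013,0,0,0],[0,0,0.013,0,0,0]]'
python3 -m handwheel '[[0,0,0.004,0,0,0],[0,0,0.007,0,0,0],[0,0,0.007,0,0,0],[0,0,0.007,0,0,0],[0,0,0.007,0,0,0]]'
python3 -c "
from plant import *;s=observe();print(s['position'],s['wrist_force'],s['moment'])"
```

```text
time_s: 28.5
position: [0.5865, 0.1559, 0.1306]
tcp_rot: [-2.208, -2.234, 0.0]
wrist_force: [-0.1, -0.6, -2.3]
opening: 0.0066
finger_force: 97.9
time_s: 29.0
position: [0.5865, 0.1559, 0.1296]
tcp_rot: [-2.208, -2.234, 0.0]
wrist_force: [0.0, -0.2, -1.7]
opening: 0.0065
finger_force: 97.9
[0.58648273 0.15588253 0.12956208] [ 0.01823908 -0.15747978 -1.69066204] [ 0.09645371  0.01364138 -0.02263699]
```

```bash
python3 -m handwheel '[[0,0,0.004,0,0,0],[0,0,0.007,0,0,0],[0,0,0.007,0,0,0],[0,0,0.007,0,0,0],[0,0,0.007,0,0,0]]'
python3 -m handwheel '[[0,0,0.004,0,0,0],[0,0,0.007,0,0,0],[0,0,0.007,0,0,0],[0,0,0.007,0,0,0],[0,0,0.007,0,0,0]]'
python3 -c "
from plant import *;s=observe();print(s['position'],s['wrist_force'],s['moment'])"
```

```text
time_s: 29.5
position: [0.5867, 0.1559, 0.1287]
tcp_rot: [2.208, 2.234, 0.001]
wrist_force: [-0.3, -0.4, -0.0]
opening: 0.0064
finger_force: 98.1
time_s: 30.0
position: [0.5869, 0.1559, 0.1278]
tcp_rot: [2.207, 2.234, 0.001]
wrist_force: [0.6, -0.9, 3.4]
opening: 0.0063
finger_force: 98.7
[0.58690835 0.15587216 0.12783552] [ 0.64849158 -0.89956434  3.3831144 ] [-0.20704752 -0.05991006  0.01610178]
```

```bash
python3 -m handwheel '[[0,0,-0.004,0,0,0],[0,-0.006,-0.004,0,0,0],[0,-0.012,-0.003,0,0,0],[0,-0.016,-0.003,0,0,0],[0,-0.016,-0.003,0,0,0]]'
python3 -c "
from plant import *;s=observe();print(s['position'],s['wrist_force'],s['moment'])"
```

```text
time_s: 30.5
position: [0.5836, 0.1559, 0.1277]
tcp_rot: [-2.208, -2.234, 0.001]
wrist_force: [-0.5, -0.7, 1.7]
opening: 0.0062
finger_force: 98.4
[0.58361216 0.15589437 0.12765605] [-0.45184756 -0.71499671  1.73679635] [-0.09757588  0.00337901 -0.00169155]
```

```bash
python3 -m handwheel '[[0,0,0,0,0,0],[0,0,0,0,0,0],[0,0,0,0,0,0],[0,0,0,0,0,0],[0,0,0,0,0,0]]' 1 20
python3 -m handwheel '[[0,0,0,0,0,0],[0,0,0,0,0,0],[0,0,0,0,0,0],[0,0,0,0,0,0],[0,0,0,0,0,0]]' 0.6 20
python3 -m handwheel '[[0,0,0,0,0,0],[0,0,0,0,0,0],[0,0,0,0,0,0],[0,0,0,0,0,0],[0,0,0,0,0,0]]' -0.4 20
python3 - <<'E'
from hh import *
p=camera('wrist');save(p,'w8');s=observe();print(s['position'],s['wrist_force'],s['opening'])
v,u=np.mgrid[0:400,0:640]
P=w(p,u,v,p['z_map']);k=P[(P[...,2]>.12)&(P[...,2]<.15)&(P[...,0]>.54)&(P[...,0]<.63)&(P[...,1]>.1)&(P[...,1]<.2)];print(len(k),k.mean(0) if len(k) else 0)
p=camera('top');P=w(p,u,v,p['z_map'])
k=P[(P[...,2]>.12)&(P[...,2]<.15)&(P[...,0]>.54)&(P[...,0]<.63)&(P[...,1]>-.05)&(P[...,1]<.09)]
print(len(k))
for y in np.arange(-.05,.09,.02):
    t=k[(k[:,1]>y)&(k[:,1]<y+.02)]
    if len(t):print(y.round(3),len(t),t.mean(0))
E
```

```text
time_s: 31.0
position: [0.5838, 0.1559, 0.1278]
tcp_rot: [-2.208, -2.234, 0.001]
wrist_force: [-0.4, -0.4, -0.4]
opening: 0.0067
finger_force: 98.2
time_s: 31.5
position: [0.5841, 0.1559, 0.1279]
tcp_rot: [2.208, 2.235, 0.0]
wrist_force: [0.1, 0.1, -0.1]
opening: 0.017
finger_force: 0.0
time_s: 32.0
position: [0.5841, 0.1558, 0.1279]
tcp_rot: [-2.208, -2.234, -0.0]
wrist_force: [1.1, -0.8, 0.3]
opening: 0.06
finger_force: 0.0
[0.5841 0.1559 0.1279] [ 0.0943 -0.6249  0.6012] 0.05983564448000103
5876 [0.5842 0.157  0.1356]
94
-0.03 15 [ 0.5845 -0.0166  0.1363]
-0.01 21 [0.5843 0.0009 0.1357]
0.01 19 [0.5839 0.0204 0.1356]
0.03 20 [0.584  0.0392 0.1336]
0.05 15 [0.5825 0.0584 0.1357]
0.07 4 [0.5817 0.087  0.1347]
```

View pics/w8.png

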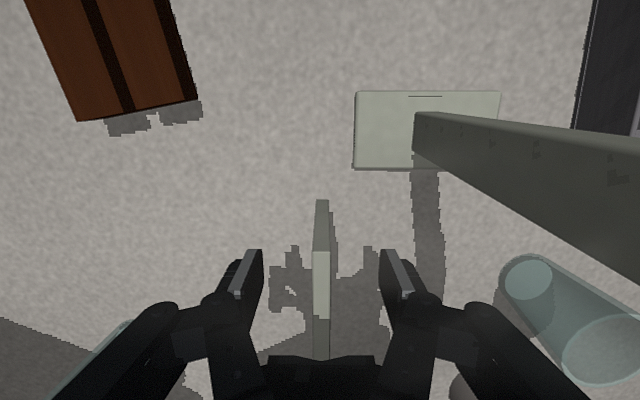

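The wrist view shows the board's end at (322,280), standing free between the open fingers. I'll retreat straight up.

```bash
python3 -m handwheel '[[0,0,-0.06,0,0,0],[0,0,-0.15,0,0,0],[0,0,-0.3,0,0,0],[0,0,-0.5,0,0,0],[0,0,-0.7,0,0,0]]' -0.4
python3 -m handwheel '[[0,0,-0.2,0,0,0],[0,0,-0.4,0,0,0],[0,-0.2,-0.5,0,0,0],[0,-0.4,-0.5,0,0,0],[0,-0.7,-0.5,0,0,0]]'
python3 -m handwheel '[[0,-0.1,0,0,0,0],[0,-0.2,0,0,0,0],[0,-0.2,0,0,0,0],[0,-0.2,0,0,0,0],[0,-0.2,0,0,0,0]]'
python3 - <<'E'
from hh import *
p=camera('scene');save({'img':cv2.resize(p['img'][150:240,270:400],None,fx=6,fy=6,interpolation=cv2.INTER_CUBIC)},'s9')
v,u=np.mgrid[0:400,0:640]
for _ in range(3):
    p=camera('top');P=w(p,u,v,p['z_map'])
    k=P[(P[...,2]>.12)&(P[...,2]<.15)&(P[...,0]>.54)&(P[...,0]<.63)&(P[...,1]>-.05)&(P[...,1]<.2)]
    for a,b in((-.05,.03),(.12,.2)):
        t=k[(k[:,1]>a)&(k[:,1]<b)];print(len(t),t.mean(0))
    k=P[(P[...,2]>.25)&(P[...,2]<.3)&(P[...,0]>.65)&(P[...,0]<.68)&(P[...,1]>.07)&(P[...,1]<.081)];print('saddle',k.mean(0))
E
python3 -m handwheel '[[0,0,0,0,0,0],[0,0,0,0,0,0],[0,0,0,0,0,0],[0,0,0,0,0,0],[0,0,0,0,0,0]]'
python3 - <<'E'
from hh import *
v,u=np.mgrid[0:400,0:640]
p=camera('top');P=w(p,u,v,p['z_map'])
k=P[(P[...,2]>.12)&(P[...,2]<.15)&(P[...,0]>.54)&(P[...,0]<.63)&(P[...,1]>-.05)&(P[...,1]<.2)]
for a,b in((-.05,.03),(.12,.2)):
    t=k[(k[:,1]>a)&(k[:,1]<b)];print(len(t),t.mean(0))
E
```

```text
time_s: 32.6
position: [0.5841, 0.1559, 0.2351]
tcp_rot: [2.208, 2.234, 0.001]
wrist_force: [1.2, 0.1, -0.4]
opening: 0.0597
finger_force: 0.0
time_s: 33.1
position: [0.4802, 0.1545, 0.3101]
tcp_rot: [2.206, 2.231, 0.007]
wrist_force: [-0.6, 0.5, 0.6]
opening: 0.0597
finger_force: 0.0
time_s: 33.6
position: [0.4503, 0.1542, 0.3086]
tcp_rot: [2.208, 2.233, 0.002]
wrist_force: [-0.2, -0.4, 1.1]
opening: 0.0594
finger_force: 0.0
54 [0.5843 0.0025 0.1351]
59 [0.5823 0.1478 0.1345]
saddle [0.6629 0.0754 0.2821]
55 [0.5842 0.0028 0.1358]
59 [0.5822 0.1478 0.1354]
saddle [0.6616 0.0754 0.2841]
54 [0.5843 0.0023 0.1353]
59 [0.5823 0.1479 0.1342]
saddle [0.6621 0.0754 0.283 ]
time_s: 34.3
position: [0.4491, 0.1543, 0.3079]
tcp_rot: [-2.208, -2.235, 0.0]
wrist_force: [0.6, -0.6, 0.1]
opening: 0.0598
finger_force: 0.0
55 [0.5843 0.0028 0.1344]
59 [0.5823 0.1478 0.1351]
```

View pics/s9.png

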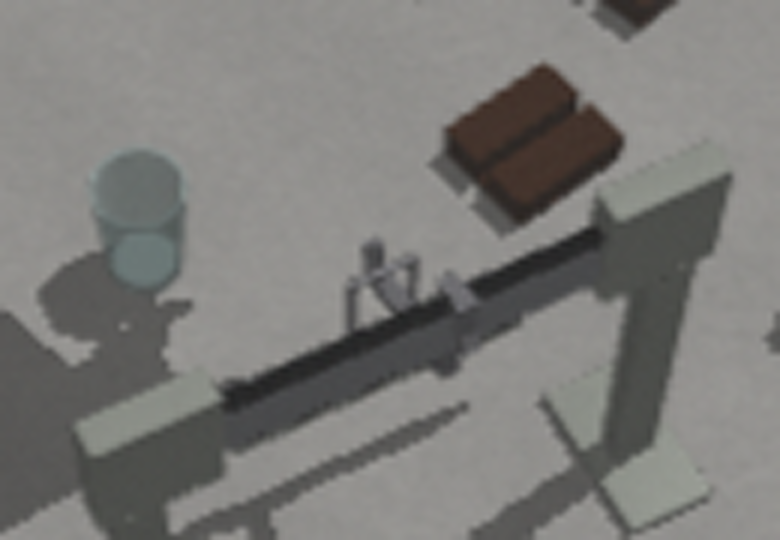

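The scene crop shows the hook in the notch at (458,295) and the board's loop resting inside the tip at (380,275). The board is still and the holder is empty, so I'm handing in.

```bash
python3 -c "
from plant import *;print(sign_off())"
```

```text
the job is handed in; nothing more can be done
None
```

The hook is down in the rail's notch and the board hangs still by its wire loop in the hook's lower curl; I handed the job in at about 34 s on the robot clock, and no verdict came back.

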